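Slide a sign plate off a low shelf and lay it on the painting blocks

ROBOT

A 7-joint arm with a two-finger parallel gripper is mounted at the origin on a cart in front of the work surface, level with it; the furniture and walls round the work are solid. World frame = base frame: x ahead of the robot, y to its left, z up, the work surface at z = 0. Lengths are in m, angles in rad, forces in N, time in s.
With the tool pointing down it reaches from about 0.425 to 1.025 m from the base axis. Payload 9.4 kg.
Tool frame: the origin (TCP) lies at the very end of the fingers, on their centre line; the grasp point (between the pads) lies 19 mm behind it; y points along the fingers, x is the direction in which the jaws open and shut, and the axes are right-handed (so a half turn about y gives the same grasp; the last joint's range is limited). The gripper opens to 93 mm and grips with 3 to 60 N. Pads are 15 mm wide; open, the fingers measure 128 mm over their backs; the gripper's body (75 mm by 188 mm) begins 65 mm behind the grasp point.
Start: joints at [1.206, 0.599, -0.003, 1.599, 0.002, 0.943, -0.08], TCP at [0.206, -0.695, 0.219] pointing down, gripper open.
Joint ranges: [-2.57, 2.57], [-0.35, 1.97], [-1.29, 1.29], [0.11, 2.56], [-1.05, 4.19], [0.11, 1.86], [-2.63, 2.63]. Speed limits (rad/s): [2.22, 2.22, 3.01, 3.01, 3.14, 3.14, 3.14].

INTERFACE

Orientations are given as a 3x3 rotation matrix whose columns are the frame's x, y, z axes.
In Python, from workcell import ctrl, optics, models gives the robot as it stands. Calls block until the motion is done:
- ctrl.movep(position, orientation): joint-space move of the TCP to a pose.
- ctrl.servo_line(position, max_speed=0.15, orientation=None): straight line of the TCP; orientation=None keeps the orientation; max_speed is the mean speed in m/s.
- ctrl.set_joints(angles): joint-space move.
- ctrl.command_gripper(opening, f_grip=None): finger opening in m; f_grip is the grip in N (None keeps the last); returns when the fingers have stopped.
- ctrl.sleep(seconds).
- ctrl.solve_ik(position, orientation): joint angles nearest the present ones, or None.
- ctrl.state(): the state.
- optics.camera(name): name is "scene" or "top" or "wrist"; returns the picture (420x560x3 uint8, red, green, blue); there is no depth.
- optics.camera_model(name): a dict with "fx", "fy", "cx", "cy" (pixels), "rvec" (rotation vector, rad) and "tvec" (3), from world to camera coordinates, as OpenCV has them; the wrist camera has in their place "T_tool_cam" (4x4, takes a point from camera to tool coordinates, whose origin is the TCP and whose axes are the tool frame's). Camera axes: x right, y down, z forward; pixel columns grow to the right and rows downward; lengths in m; the calibration is good to about 2 mm. A picture is of the moment at which its call begins: read the wrist's pose just before it. camera_model takes no time and is no camera call.
A pose or a line that the arm cannot do raises ctrl.MotionError and nothing moves.
- ctrl.job_done(): hands the job in, once; it reports no verdict.
Trained networks look in the newest picture that a camera, given by its name, has taken for a name from the list of things; names that differ only in an ending like _2 or _b are one class to them, and where a whole thing is asked for, a point or a joint stands for the part that bears it (a point fixed in the world has none). Each returns a list of dicts, best first, with "p" (0 to 1); they miss things now and then, are a little off and sometimes report something else, mostly with a low value. They report only what shows in the picture. A call takes as long as a camera call. They do not tell look-alikes from the thing itself.
- models.find_in(camera, label): "bbox" ([left, top, width, height] in pixels, round what is visible of it).
- models.mark_of(camera, label): "location" ([column, row] in pixels: a listed point, or the origin of a listed thing).
The state is a dict: "clock": time; "q": joint angles; "joint_vel": joint speeds; "joint_torque": joint torques, N m; "position": TCP position; "ee_rot": TCP orientation; "ft_force": force on the tool from outside, world axes, zero at the start; "moment": the same for the moment, N m; "finger_gap": finger opening in m.
Only numpy, scipy, OpenCV 4.12 (cv2) and the standard library are available. Lean on these libraries where they do the work, as an engineer would, in place of code of your own. Each camera call takes 0.05 s, during which the arm holds its last target.

TASK

The thin blank aluminium sign plate lies between two rails under the upper shelf of the small plywood rack. Press on it and slide it towards you until a good 4 cm of it sticks out level over the lower shelf's front edge, then take it by that end and lay it flat and about centred across the two taped wooden blocks, at right angles to them, ready for painting. Do not drop the plate on the bench, keep the blocks where they are and do not disturb the tape roll, sanding block or glue bottle.

Things in the scene. Friction and masses are not known exactly. Their poses are not given: they have to be found in the camera images.
- plate: loose blank aluminium sign plate, 180 mm long (x) x 60 wide (y) x 4 thick, 0.1 to 0.17 kg, a small dark fixing hole near each end; origin at the centre of its underside, z up. It starts flat on the rack's lower shelf, x pointing to the rack's back, front end 10 to 35 mm behind the shelf edge. It slides easily on the shelf when pressed and dragged with closed fingers; pressed beyond the edge it tips.
- plate_end (a point): middle of the plate's front end (the end nearest the robot at the start), on its underside: 90 mm from the plate's origin along its -x
- rack: fixed two-tier plywood rack, 240 mm deep (x, to the back) x 300 wide (y) x 235 high, origin under its centre on the bench. Upper shelf: underside at z = 220 mm, front edge at x = -65 mm, above all but the front 55 mm of the lower shelf; a tool tilted 35 to 45 degrees, fingers pointing to the back, reaches under it. End panels beyond y = +-135 mm, 70 mm high in front, tall from x = 0 back.
- shelf_edge (a point): middle of the front edge of the lower shelf (18 mm board, open below in front), on its top: rack x = -120 mm, z = 70 mm; axes as the rack's. Two guide rails 8 mm high and 68 mm apart run back from it along x, one each side of the plate, so fingers do not fit beside the plate there.
- block_near: loose lying wooden block wrapped in clear tape, 28 mm (x) x 82 mm long (y) x 26 mm high, 0.12 kg, origin at the centre of its underside; the one nearer the robot
- block_far: its twin, parallel to it, centre 64 mm farther along block_near's x
- rest (a point): the point midway between the two blocks at the height of their tops (26 mm), where the middle of the plate's underside belongs; axes as block_near's: the plate's length goes along x
- tape_roll: bystander: roll of masking tape lying flat, 109 mm across, 30 mm high; origin at the centre of its underside
- sanding_block: bystander: brown sanding block, 60 x 99 x 23 mm; origin at the centre of its underside
- glue_bottle: bystander: white glue bottle with a dark tip, 56 mm across, 178 mm tall; origin at the centre of its underside
Things that resemble listed ones, but are neither listed nor needed, are in the scene too. Several things have the shape of the plate; the one meant has the colours described above.

How it is judged:
By the outcome, as a careful person would: the job done as asked, in the order asked, and still so for the second after the job is handed in, with the robot touching nothing.
It also fails if it takes over 58 s, if anything falls off the work surface, if the arm or the gripper's body presses on something with over 40 N, if the wrist force passes 120 N, or if a joint passes its speed limit or range.

## Working session

There is one attempt and no reset: what is moved stays moved. The work goes in short steps, each a Python script; the robot and the scene stay as the last script left them, time stands still between calls to the robot, and variables do not carry over. Pictures are saved under pics/ and viewed, and the job is handed in when it is done.

```bash
ls; mkdir -p pics; python3 - <<'E'
from workcell import ctrl, optics, models
import cv2
s=ctrl.state(); print(s)
for n in ["scene","top","wrist"]:
    im=optics.camera(n); cv2.imwrite(f"pics/a_{n}.png",im[:,:,::-1]); print(n,optics.camera_model(n))
    for l in ["plate","plate_end","rack","shelf_edge","block_near","block_far","rest","tape_roll","sanding_block","glue_bottle"]:
        if n=="wrist": continue
        for f in (models.find_in,models.mark_of):
            try: print(l,[(round(d['p'],2),[round(float(v)) if f==models.find_in else round(float(v),1) for v in d.get('bbox',d.get('location'))]) for d in f(n,l)][:4])
            except Exception as e: print(l,e)
print(ctrl.state()['clock'])
E
```

```text
pics
{'clock': 0.0, 'q': array([ 1.20627615,  0.60009295, -0.00255243,  1.60009928,  0.00178706,
        0.94287236, -0.07980965]), 'joint_vel': array([ 0.00033833,  0.00034738,  0.00165034, -0.00040546, -0.00034952,
        0.00184566,  0.00204888]), 'joint_torque': array([ 6.24732684e-05, -7.65091395e+01,  1.49772428e+00, -2.52357817e+01,
       -5.23762149e-02,  1.67504058e-02,  1.72555733e-04]), 'position': array([ 0.20566264, -0.69473547,  0.21779399]), 'ee_rot': array([[ 2.83909139e-01, -5.31276128e-04,  9.58851041e-01],
       [-9.58850069e-01,  1.37027660e-03,  2.83909611e-01],
       [-1.46472555e-03, -9.99998920e-01, -1.20380101e-04]]), 'ft_force': array([ 0.40029899, -0.43302583,  0.1794944 ]), 'moment': array([0.00130649, 0.0329161 , 0.02930609]), 'finger_gap': 0.09284163554832267}
scene {'fx': 437.1907852108861, 'fy': 437.1907852108861, 'cx': 280.99506327017514, 'cy': 214.30634376783487, 'rvec': array([ 0.80777431, -2.42210589,  1.26245621]), 'tvec': array([0.42413393, 0.24231332, 1.056772  ])}
plate [(0.88, [307, 237, 43, 44]), (0.67, [216, 194, 48, 36])]
plate [(0.63, 
[... 1609 characters left out ...]
pe_roll [(0.84, [133, 273, 45, 44])]
tape_roll [(0.81, [153.9, 293.4])]
sanding_block [(0.55, [342, 144, 42, 23])]
sanding_block [(0.71, [365.9, 155.8])]
glue_bottle [(0.6, [370, 108, 32, 31])]
glue_bottle [(0.66, [380.4, 126.2])]
wrist {'fx': 366.1321391015673, 'fy': 366.1321391015673, 'cx': 279.42593338777584, 'cy': 211.85328388223405, 'T_tool_cam': array([[ 9.99999782e-01, -6.15531585e-04, -2.37807777e-04,
         1.49912041e-03],
       [ 4.02193637e-05, -3.02859852e-01,  9.53035104e-01,
        -1.66164327e-01],
       [-6.58645636e-04, -9.53034906e-01, -3.02859761e-01,
         8.49008988e-02],
       [ 0.00000000e+00,  0.00000000e+00,  0.00000000e+00,
         1.00000000e+00]])}
2.15
```

View pics/a_scene.png

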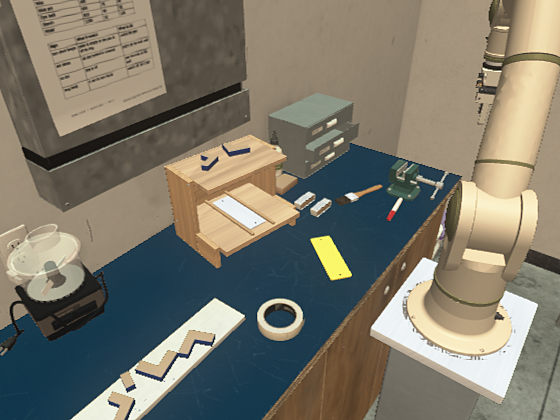

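View pics/a_top.png

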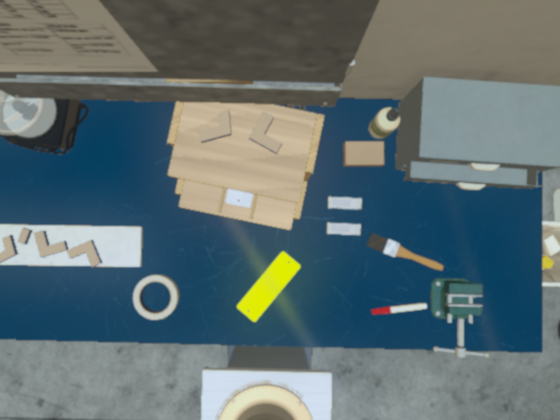

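The top view shows the rack around (246,165), the white plate's front end around (239,199) and the blocks at (345,203) and (344,229). The yellow plate at (268,287) is a look-alike. I'll zoom in for geometry.

```bash
cat > h.py <<'E'
import numpy as np, cv2
from workcell import ctrl, optics, models
def ray(cam,uv):
    m=optics.camera_model(cam); R=cv2.Rodrigues(m['rvec'])[0]; t=m['tvec']
    d=R.T@np.array([(uv[0]-m['cx'])/m['fx'],(uv[1]-m['cy'])/m['fy'],1]); return -R.T@t,d
def onz(cam,uv,z):
    o,d=ray(cam,uv); return o+d*(z-o[2])/d[2]
def proj(cam,P):
    m=optics.camera_model(cam); K=np.array([[m['fx'],0,m['cx']],[0,m['fy'],m['cy']],[0,0,1]])
    return cv2.projectPoints(np.atleast_2d(np.array(P,float)),m['rvec'],m['tvec'],K,None)[0][:,0]
def wray(s,uv):
    m=optics.camera_model('wrist');T=m['T_tool_cam']
    d=T[:3,:3]@np.array([(uv[0]-m['cx'])/m['fx'],(uv[1]-m['cy'])/m['fy'],1])
    return s['position']+s['ee_rot']@T[:3,3], s['ee_rot']@d
def wonz(s,uv,z):
    o,d=wray(s,uv); return o+d*(z-o[2])/d[2]
def wproj(s,P):
    m=optics.camera_model('wrist');T=m['T_tool_cam']
    Pt=(np.atleast_2d(P)-s['position'])@s['ee_rot']
    Pc=(Pt-T[:3,3])@T[:3,:3]
    return np.c_[m['fx']*Pc[:,0]/Pc[:,2]+m['cx'],m['fy']*Pc[:,1]/Pc[:,2]+m['cy']]
E
python3 - <<'E'
from h import *
a=cv2.imread('pics/a_top.png')
cv2.imwrite('pics/b_top.png',cv2.resize(a[95:245,150:410],None,fx=3,fy=3,interpolation=cv2.INTER_CUBIC))
a=cv2.imread('pics/a_scene.png')
cv2.imwrite('pics/b_scene.png',cv2.resize(a[130:280,150:350],None,fx=4,fy=4,interpolation=cv2.INTER_CUBIC))
for n,uv,z in [('edge',(236.1,219.8),.07),('near',(342.7,230.7),0),('far',(342.8,204),0),('tape',(153.9,293.4),0),('sand',(365.9,155.8),0),('glue',(380,126),0)]:
    print(n,onz('top',uv,z).round(4))
for n,uv,z in [('edge',(263.7,231.9),.07),('near',(316.9,212.1),0),('far',(304.4,202.2),0),('pend',(256.5,226.8),.07),('plate',(237.7,212.9),.07),('rest',(311.3,198.7),.026),('sand',(279.7,187),0)]:
    print(n,onz('scene',uv,z).round(4))
E
```

```text
edge [0.5186 0.0811 0.07  ]
near [ 0.5    -0.1799  0.    ]
far [ 0.5669 -0.1789  0.    ]
tape [0.3329 0.285  0.    ]
sand [ 0.69   -0.2348  0.    ]
glue [ 0.7668 -0.2693  0.    ]
edge [0.5202 0.0932 0.07  ]
near [ 0.5077 -0.1634  0.    ]
far [ 0.5729 -0.1872  0.    ]
pend [0.5513 0.0869 0.07  ]
plate [0.6392 0.0671 0.07  ]
rest [ 0.5449 -0.1849  0.026 ]
sand [ 0.6976 -0.2154  0.    ]
```

View pics/b_top.png

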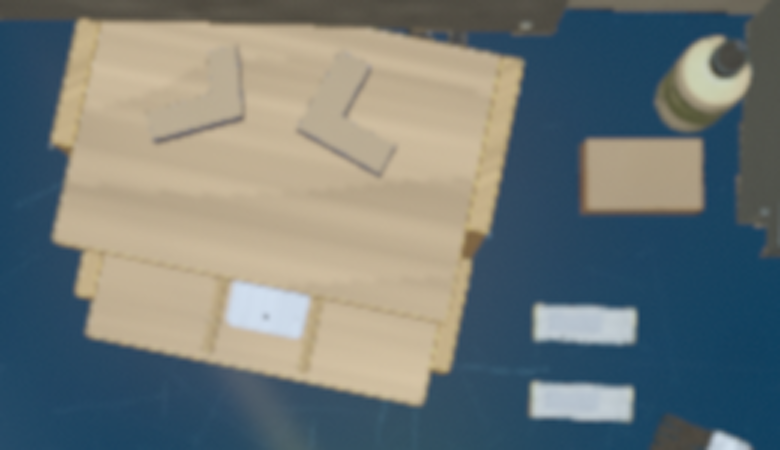

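View pics/b_scene.png

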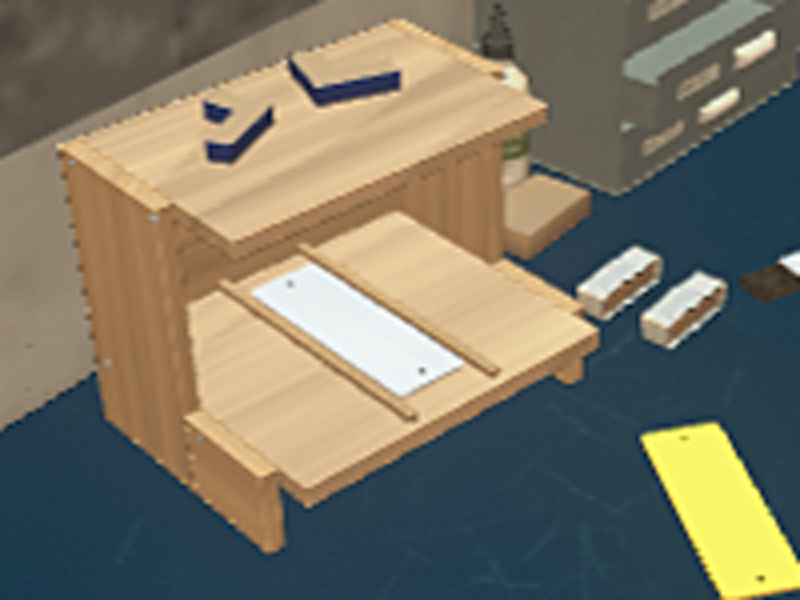

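```bash
python3 - <<'E'
from h import *
T=lambda u,v:(150+(u+.5)/3-.5,95+(v+.5)/3-.5)
S=lambda u,v:(150+(u+.5)/4-.5,130+(v+.5)/4-.5)
L=onz('top',T(85,337),.07);R=onz('top',T(423,405),.07);print('front',L,R,np.linalg.norm(L-R),(L+R)/2)
uL=onz('top',T(53,242),.235);uR=onz('top',T(467,345),.235);print(uL,uR)
r1=onz('top',T(211,350),.078);r2=onz('top',T(307,371),.078);print('rails',r1,r2)
p=[onz('top',T(*q),.074) for q in [(224,325),(302,340),(313,295),(230,280)]];print('plate',np.round(p,4))
print('hole',onz('top',T(266,317),.074))
sc=[onz('scene',S(*q),.074) for q in [(404,396),(463,364),(308,263),(253,292)]];print('plate scene',np.round(sc,4))
print('holes scene',onz('scene',S(422,371),.074),onz('scene',S(291,284),.074))
print('scene front',onz('scene',S(308,490),.07),onz('scene',S(599,332),.07))
print('scene rails',onz('scene',S(415,413),.078),onz('scene',S(496,371),.078))
for b in [[(530,382),(633,386),(633,422),(529,416)],[(534,304),(637,309),(636,344),(533,341)]]:
    q=np.array([onz('top',T(*c),.026) for c in b]);print('block',q.round(4),q.mean(0), np.linalg.norm(q[0]-q[1]))
for b in [[(642,312),(702,272),(727,288),(670,325)],[(577,286),(635,247),(660,262),(604,299)]]:
    q=np.array([onz('scene',S(*c),.026) for c in b]);print('block scene',q.round(4),q.mean(0))
E
```

```text
front [0.54519614 0.21857572 0.07      ] [ 0.49877358 -0.04764627  0.07      ] 0.2702391540170407 [0.52198486 0.08546472 0.07      ]
[0.60019168 0.20780312 0.235     ] [ 0.53838991 -0.07082483  0.235     ]
rails [0.53722321 0.11861348 0.078     ] [0.52281311 0.04347917 0.078     ]
plate [[0.5572 0.1096 0.074 ]
 [0.5471 0.0483 0.074 ]
 [0.5825 0.0407 0.074 ]
 [0.5926 0.106  0.074 ]]
hole [0.56433162 0.07693564 0.074     ]
plate scene [[0.5554 0.1074 0.074 ]
 [0.5463 0.0529 0.074 ]
 [0.7263 0.0203 0.074 ]
 [0.7317 0.0755 0.074 ]]
holes scene [0.56427244 0.07707187 0.074     ] [0.71630002 0.05006248 0.074     ]
scene front [0.54301871 0.21922888 0.07      ] [ 0.4948461  -0.04304081  0.07      ]
scene rails [0.5332902  0.12171818 0.078     ] [0.51886816 0.04986921 0.078     ]
block [[ 0.5201 -0.1358  0.026 ]
 [ 0.519  -0.2198  0.026 ]
 [ 0.4897 -0.2203  0.026 ]
 [ 0.4924 -0.1355  0.026 ]] [ 0.50525778 -0.17788119  0.026     ] 0.08407019483669242
block [[ 0.5839 -0.1377  0.026 ]
 [ 0.582  -0.2221  0.026 ]
 [ 0.5533 -0.2217  0.026 ]
 [ 0.5536 -0.1375  0.026 ]] [ 0.56818253 -0.17976616  0.026     ] 0.08433213938094418
block scene [[ 0.519  -0.1391  0.026 ]
 [ 0.5122 -0.2176  0.026 ]
 [ 0.4832 -0.2094  0.026 ]
 [ 0.4913 -0.1372  0.026 ]] [ 0.50143645 -0.17582373  0.026     ]
block scene [[ 0.5822 -0.1388  0.026 ]
 [ 0.5779 -0.2167  0.026 ]
 [ 0.5482 -0.2097  0.026 ]
 [ 0.5538 -0.1363  0.026 ]] [ 0.5655117  -0.17539615  0.026     ]
```

```bash
cat >> h.py <<'E'
yaw=np.radians(-9.95)
X=np.array([np.cos(yaw),np.sin(yaw),0]);Y=np.array([-np.sin(yaw),np.cos(yaw),0]);Z=np.array([0,0,1.])
EDGE=np.array([0.521,0.0862,0.07])
def RT(tilt_deg,X=X,Y=Y):
    t=np.radians(tilt_deg); y=np.sin(t)*X-np.cos(t)*Z
    return np.c_[Y,y,np.cross(Y,y)]
def P(d,y=0,z=0): return EDGE+X*d+Y*y+Z*(z-0.07)
E
python3 - <<'E'
from h import *
def ik(n,p,R):
    q=ctrl.solve_ik(p,R); print(n,np.round(p,3),None if q is None else q.round(2))
for t in (35,40,45):
    for d,z in [(-.06,.15),(.10,.09),(.10,.07),(.02,.07)]: ik(('press',t,d,z),P(d,0,z),RT(t))
for t in (0,15,30):
    for d,z in [(-.026,.15),(-.026,.062),(-.07,.08),(-.07,.15),(-.1,.12)]: ik(('grasp',t,d,z),P(d,0,z),RT(t))
    a=np.radians(-1.);Xb=np.array([np.cos(a),np.sin(a),0]);Yb=np.array([-np.sin(a),np.cos(a),0])
    r=np.array([.535,-.178,.026])
    for z in (.15,.014): ik(('place',t),r-Xb*.069+Z*(z-.026),RT(t,Xb,Yb))
for w in [(.25,-.55,.35),(.42,-.25,.35)]:ik('way',np.array(w),RT(0))
print(ctrl.state()['clock'])
E
```

```text
('press', 35, -0.06, 0.15) [0.462 0.097 0.15 ] None
('press', 35, 0.1, 0.09) [0.619 0.069 0.09 ] [ 0.34  0.89 -1.1   2.34  1.93  1.12 -0.7 ]
('press', 35, 0.1, 0.07) [0.619 0.069 0.07 ] [ 0.34  0.94 -1.1   2.35  1.97  1.16 -0.72]
('press', 35, 0.02, 0.07) [0.541 0.083 0.07 ] [ 0.22  0.92 -1.1   2.51  1.96  1.25 -0.96]
('press', 40, -0.06, 0.15) [0.462 0.097 0.15 ] None
('press', 40, 0.1, 0.09) [0.619 0.069 0.09 ] [ 0.31  0.93 -1.1   2.4   2.03  1.24 -0.81]
('press', 40, 0.1, 0.07) [0.619 0.069 0.07 ] [ 0.31  0.98 -1.1   2.4   2.07  1.29 -0.82]
('press', 40, 0.02, 0.07) [0.541 0.083 0.07 ] None
('press', 45, -0.06, 0.15) [0.462 0.097 0.15 ] None
('press', 45, 0.1, 0.09) [0.619 0.069 0.09 ] [ 0.28  0.98 -1.1   2.45  2.11  1.39 -0.89]
('press', 45, 0.1, 0.07) [0.619 0.069 0.07 ] [ 0.27  1.04 -1.11  2.45  2.15  1.45 -0.9 ]
('press', 45, 0.02, 0.07) [0.541 0.083 0.07 ] None
('grasp', 0, -0.026, 0.15) [0.495 0.091 0.15 ] [ 0.25  0.54 -0.77  2.13  0.59  0.69  0.48]
('grasp', 0, -0.026, 0.062) [0.495 0.091 0.062] [ 0.03  0.63 -0.47  2.21  0.66  0.45  0.43]
('grasp', 0, -0.07, 0.08) [0.452 0.
[... 877 characters left out ...]
77  0.15 ] [ 0.69  0.42 -0.52  2.34  0.7   0.23  1.12]
('place', 15) [ 0.466 -0.177  0.014] [ 1.    0.94 -1.1   2.4   1.77  0.76  0.11]
('grasp', 30, -0.026, 0.15) [0.495 0.091 0.15 ] [ 0.25  0.6  -1.1   2.49  1.69  0.91 -0.79]
('grasp', 30, -0.026, 0.062) [0.495 0.091 0.062] None
('grasp', 30, -0.07, 0.08) [0.452 0.098 0.08 ] None
('grasp', 30, -0.07, 0.15) [0.452 0.098 0.15 ] None
('grasp', 30, -0.1, 0.12) [0.423 0.103 0.12 ] None
('place', 30) [ 0.466 -0.177  0.15 ] [ 1.12  0.59 -1.08  2.5   2.09  0.45 -0.21]
('place', 30) [ 0.466 -0.177  0.014] None
way [ 0.25 -0.55  0.35] [ 1.58  0.42 -0.76  1.69  0.31  1.16  2.13]
way [ 0.42 -0.25  0.35] [ 1.09  0.25 -0.82  1.92  0.21  1.06  1.58]
2.15
```

```bash
python3 - <<'E'
from h import *
for t in (34,36,38,40):
    for d,z in [(.0,.16),(.03,.15),(.05,.13),(.03,.07),(.025,.07),(.02,.07),(.02,.1)]:
        q=ctrl.solve_ik(P(d,0,z),RT(t)); print(t,d,z,None if q is None else q.round(2))
print('--flip')
for t in (38,):
    for d,z in [(.0,.16),(.05,.13),(.1,.07),(.02,.07)]:
        R=RT(t).copy();R[:,0]*=-1;R[:,2]*=-1
        q=ctrl.solve_ik(P(d,0,z),R); print(t,d,z,None if q is None else q.round(2))
E
```

```text
34 0.0 0.16 [ 0.26  0.62 -1.1   2.48  1.76  0.97 -0.82]
34 0.03 0.15 [ 0.3   0.67 -1.1   2.43  1.78  0.99 -0.76]
34 0.05 0.13 [ 0.31  0.74 -1.1   2.41  1.83  1.03 -0.75]
34 0.03 0.07 [ 0.25  0.91 -1.1   2.48  1.95  1.21 -0.9 ]
34 0.025 0.07 [ 0.24  0.91 -1.1   2.49  1.94  1.22 -0.92]
34 0.02 0.07 [ 0.23  0.91 -1.1   2.5   1.94  1.22 -0.93]
34 0.02 0.1 [ 0.25  0.81 -1.1   2.49  1.89  1.13 -0.89]
36 0.0 0.16 [ 0.23  0.63 -1.1   2.5   1.8   1.02 -0.88]
36 0.03 0.15 [ 0.28  0.68 -1.1   2.46  1.83  1.03 -0.82]
36 0.05 0.13 [ 0.29  0.76 -1.1   2.43  1.87  1.08 -0.8 ]
36 0.03 0.07 [ 0.23  0.93 -1.1   2.51  1.98  1.27 -0.95]
36 0.025 0.07 [ 0.22  0.93 -1.1   2.52  1.97  1.28 -0.96]
36 0.02 0.07 None
36 0.02 0.1 [ 0.22  0.83 -1.1   2.51  1.92  1.19 -0.94]
38 0.0 0.16 None
38 0.03 0.15 [ 0.25  0.7  -1.1   2.48  1.87  1.09 -0.87]
38 0.05 0.13 [ 0.27  0.77 -1.1   2.46  1.91  1.13 -0.85]
38 0.03 0.07 None
38 0.025 0.07 None
38 0.02 0.07 None
38 0.02 0.1 None
40 0.0 0.16 None
40 0.03 0.15 [ 0.23  0.72 -1.1   2.5   1.9   1.15 -0.92]
40 0.05 0.13 [ 0.25  0.79 -1.1   2.48  1.94  1.19 -0.9 ]
40 0.03 0.07 None
40 0.025 0.07 None
40 0.02 0.07 None
40 0.02 0.1 None
--flip
38 0.0 0.16 None
38 0.05 0.13 [-0.06  0.58 -0.55  2.48  2.11  0.79  2.03]
38 0.1 0.07 [ 0.12  0.8  -0.73  2.39  2.14  0.97  2.14]
38 0.02 0.07 None
```

```bash
python3 - <<'E'
from h import *
ctrl.command_gripper(0.0)
ctrl.movep(np.array([.27,-.52,.33]),RT(0,np.array([1,0,0]),np.array([0,1.,0])) )
print(ctrl.state()['clock'],ctrl.state()['q'].round(2))
ctrl.movep(np.array([.44,-.03,.28]),RT(20))
print(ctrl.state()['clock'],ctrl.state()['q'].round(2))
c=np.array([np.sin(np.radians(35)),0,-np.cos(np.radians(35))])
ctrl.movep(P(.095-.0574,0,.082+.082),RT(35))
s=ctrl.state();print(s['clock'],s['q'].round(2),s['position'],s['finger_gap'],s['ft_force'])
im=optics.camera('wrist');cv2.imwrite('pics/c_w.png',im[:,:,::-1])
im=optics.camera('scene');cv2.imwrite('pics/c_s.png',im[:,:,::-1])
E
```

```text
5.575 [ 1.57  0.42 -0.82  1.76  0.34  1.11  2.21]
7.4583 [ 0.39  0.07 -0.55  2.35  0.37  0.43  0.92]
9.2 [-0.28  0.44 -0.22  2.45  2.08  0.51 -1.08] [0.55813418 0.07910614 0.16411311] 0.00035707353025480725 [0.2581262  0.03745829 0.77570807]
```

View pics/c_w.png

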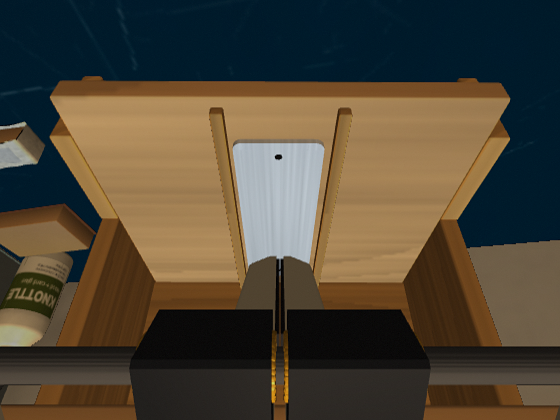

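View pics/c_s.png

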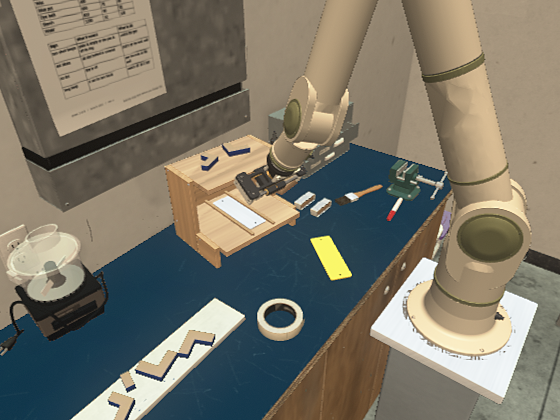

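```bash
python3 - <<'E'
from h import *
for d,z in [(.095,.082),(.095,.07),(.02,.07),(.015,.07)]:
    q=ctrl.solve_ik(P(d,0,z),RT(35)); print(d,z,None if q is None else q.round(2))
E
```

```text
0.095 0.082 [-0.19  0.65 -0.26  2.39  2.3   0.62 -1.23]
0.095 0.07 [-0.18  0.68 -0.27  2.39  2.33  0.65 -1.26]
0.02 0.07 [-0.24  0.68 -0.34  2.54  2.31  0.8  -1.39]
0.015 0.07 [-0.25  0.69 -0.35  2.55  2.31  0.81 -1.4 ]
```

The wrist image is upside down, with the front edge at row ~97 at the top. The plate is centred under the fingers, its front corners at (235,143) and (323,143) and its hole at (278,157). I'll press now, stepping down the tool axis and watching the force.

```bash
python3 - <<'E'
from h import *
s=ctrl.state()
def dy(p): v=p-EDGE; return (v@X).round(4),(v@Y).round(4)
print('front',dy(wonz(s,(235,143),.074)),dy(wonz(s,(323,143),.074)),'hole',dy(wonz(s,(278,157),.074)),'edge',dy(wonz(s,(60,97),.07)),dy(wonz(s,(500,97),.07)))
f0=s['ft_force']
ctrl.servo_line(P(.095,0,.083),0.08)
z=.083
while z>.066:
    s=ctrl.state(); f=s['ft_force']-f0; print(round(z,4),s['position'][2].round(4),f.round(1))
    if f[2]>8: break
    z-=.0015; ctrl.servo_line(P(.095,0,z),0.03)
print(s['clock'],s['q'].round(2))
im=optics.camera('wrist');cv2.imwrite('pics/d_w.png',im[:,:,::-1])
E
```

```text
front (np.float64(0.0336), np.float64(-0.0304)) (np.float64(0.0337), np.float64(0.026)) hole (np.float64(0.046), np.float64(-0.0029)) edge (np.float64(0.0019), np.float64(-0.129)) (np.float64(0.0022), np.float64(0.1258))
0.083 0.0834 [ 0.6  0.5 -1.5]
0.0815 0.0817 [-0.5  0.6 -0.4]
0.08 0.0799 [-0.   1.3 -1.5]
0.0785 0.079 [-2.  -0.3  4.6]
0.077 0.0786 [-2.8  0.  12.8]
11.6917 [-0.17  0.66 -0.29  2.39  2.3   0.65 -1.22]
```

View pics/d_w.png

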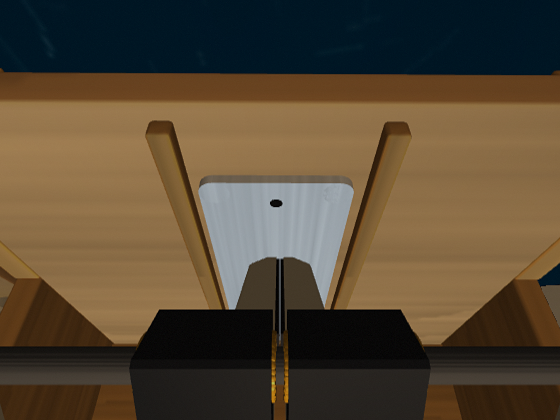

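```bash
python3 - <<'E'
from h import *
for d in (.075,.045,.0175):
    try: ctrl.servo_line(P(d,0,.0768),0.05)
    except ctrl.MotionError as e: print(e)
    s=ctrl.state(); print(d,((s['position']-EDGE)@X).round(4),s['position'][2].round(4),s['ft_force'].round(1),s['clock'])
im=optics.camera('wrist');cv2.imwrite('pics/e_w.png',im[:,:,::-1])
im=optics.camera('scene');cv2.imwrite('pics/e_s.png',cv2.resize(im[130:280,150:350,::-1],None,fx=4,fy=4,interpolation=cv2.INTER_CUBIC))
E
```

```text
0.075 0.0767 0.0786 [-0.8  0.5 13. ] 12.2917
0.045 0.0469 0.0786 [-0.4 -0.2 14.7] 13.0417
0.0175 0.0193 0.0785 [-0.8  0.  15. ] 13.7417
```

View pics/e_w.png

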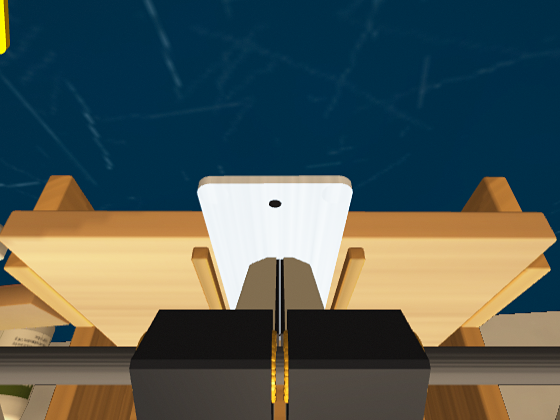

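View pics/e_s.png

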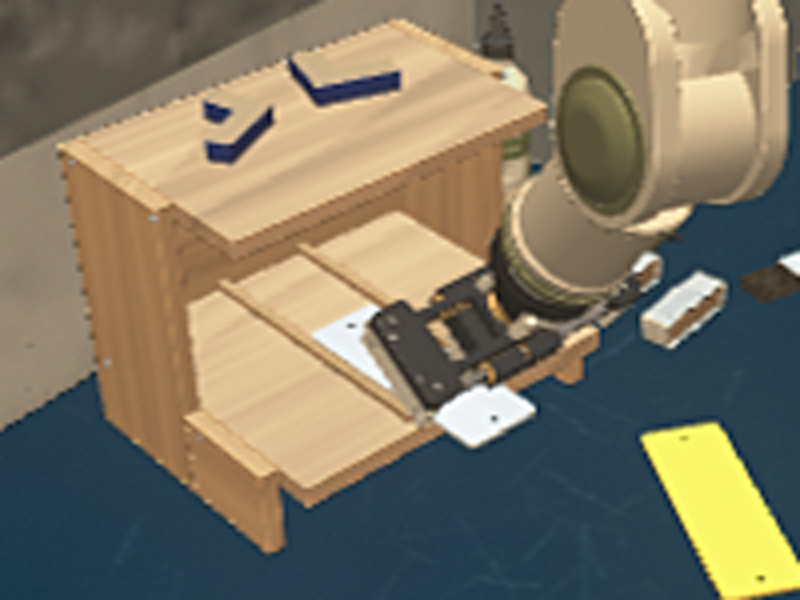

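```bash
python3 - <<'E'
from h import *
s=ctrl.state()
def dy(p): v=p-EDGE; return (v@X).round(4),(v@Y).round(4)
print('front',dy(wonz(s,(275,184),.074)),dy(wonz(s,(199,195),.074)),dy(wonz(s,(351,195),.074)),'hole',dy(wonz(s,(275,204),.074)),'edge',dy(wonz(s,(20,239),.07)),dy(wonz(s,(535,239),.07)))
E
```

```text
front (np.float64(-0.0416), np.float64(-0.0024)) (np.float64(-0.0352), np.float64(-0.032)) (np.float64(-0.0351), np.float64(0.0271)) hole (np.float64(-0.0295), np.float64(-0.0025)) edge (np.float64(0.0022), np.float64(-0.1244)) (np.float64(0.0025), np.float64(0.1212))
```

```bash
python3 - <<'E'
from h import *
ctrl.servo_line(P(.0150,0,.0768),0.05)
s=ctrl.state(); print(s['position'],s['ft_force'].round(1))
ctrl.servo_line(P(.0150,0,.14),0.12)
for z in (.2,.16,.057):
    q=ctrl.solve_ik(P(-.024,-.0024,z),RT(0)); print(z,None if q is None else q.round(2))
ctrl.movep(P(-.024,-.0024,.17),RT(0))
ctrl.command_gripper(0.093)
s=ctrl.state(); print(s['clock'],s['q'].round(2),s['finger_gap'],s['ft_force'])
im=optics.camera('wrist');cv2.imwrite('pics/f_w.png',im[:,:,::-1])
im=optics.camera('scene');cv2.imwrite('pics/f_s.png',cv2.resize(im[130:280,150:350,::-1],None,fx=4,fy=4,interpolation=cv2.INTER_CUBIC))
E
```

```text
[0.53793841 0.08378152 0.07856718] [ 0.4 -0.3 14.2]
0.2 [ 0.47  0.57 -1.1   2.07  0.66  0.9   0.39]
0.16 [ 0.45  0.65 -1.1   2.11  0.78  0.87  0.27]
0.057 [ 0.42  0.87 -1.11  2.19  1.12  0.86 -0.03]
17.5833 [ 0.46  0.63 -1.1   2.1   0.75  0.88  0.3 ] 0.09331850739852367 [-0.13809162 -0.38917252  0.2571378 ]
```

View pics/f_w.png

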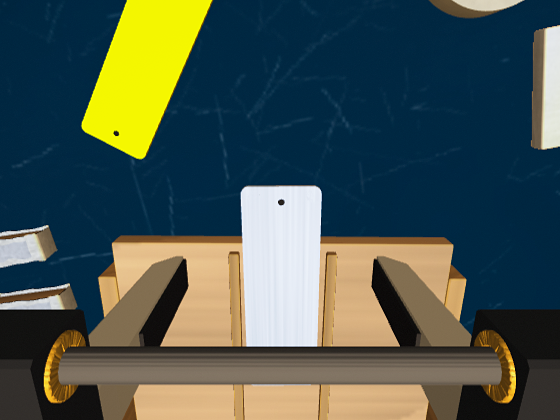

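View pics/f_s.png

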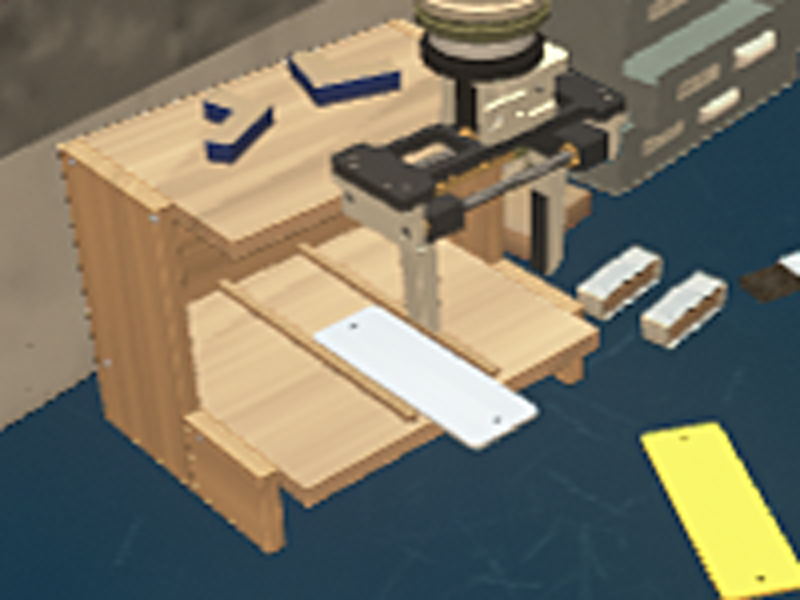

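```bash
python3 - <<'E'
from h import *
s=ctrl.state()
def dy(p): v=p-EDGE; return (v@X).round(4),(v@Y).round(4)
for n,uv,z in [('front',(281,185.5),.074),('L',(241.5,215),.074),('R',(321,215),.074),('L2',(246,335),.074),('R2',(317,335),.074),('hole',(281,202),.074),('e',(130,243),.07),('e2',(440,243),.07)]:
    print(n,dy(wonz(s,uv,z)))
for z in (.057,):
    q=ctrl.solve_ik(P(-.024,-.0024,z),RT(0)); print(z,q.round(2))
E
```

```text
front (np.float64(-0.0452), np.float64(-0.0026))
L (np.float64(-0.0225), np.float64(-0.0323))
R (np.float64(-0.0224), np.float64(0.0275))
L2 (np.float64(0.0834), np.float64(-0.0319))
R2 (np.float64(0.0834), np.float64(0.0277))
hole (np.float64(-0.0326), np.float64(-0.0026))
e (np.float64(0.0018), np.float64(-0.1208))
e2 (np.float64(0.0019), np.float64(0.1219))
0.057 [ 0.31  0.76 -0.9   2.19  1.01  0.69  0.08]
```

```bash
python3 - <<'E'
from h import *
f0=ctrl.state()['ft_force']
ctrl.servo_line(P(-.025,-.0026,.057),0.1)
s=ctrl.state(); print(s['position'],(s['ft_force']-f0).round(1))
ctrl.command_gripper(0.05,f_grip=55)
s=ctrl.state(); print(s['finger_gap'],(s['ft_force']-f0).round(1))
ctrl.servo_line(P(-.025,-.0026,.067),0.05)
s=ctrl.state(); print(s['finger_gap'],(s['ft_force']-f0).round(1),s['moment'],s['clock'])
im=optics.camera('wrist');cv2.imwrite('pics/g_w.png',im[:,:,::-1])
im=optics.camera('scene');cv2.imwrite('pics/g_s.png',cv2.resize(im[130:280,150:350,::-1],None,fx=4,fy=4,interpolation=cv2.INTER_CUBIC))
E
```

```text
[0.49613774 0.08808043 0.05735948] [-0.4  0.7  0.1]
0.058670877599798714 [-0.3  1.   1.8]
0.058312644087760115 [ 0.1  0.8 -1.2] [-0.00231451 -0.00885246  0.06295115] 19.9833
```

View pics/g_w.png

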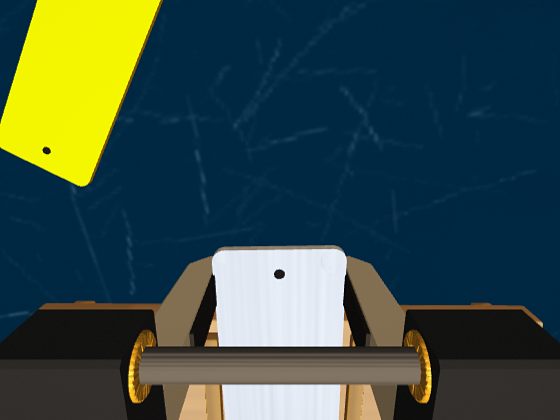

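View pics/g_s.png

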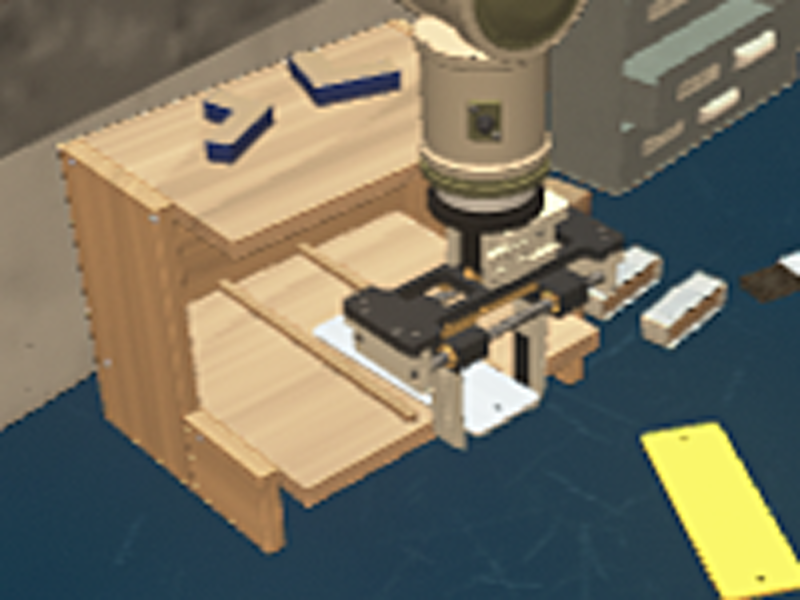

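```bash
python3 - <<'E'
from h import *
ctrl.servo_line(P(-.09,-.0026,.072),0.08)
ctrl.servo_line(P(-.095,-.0026,.125),0.08)
s=ctrl.state(); print(s['finger_gap'],s['ft_force'].round(1),s['moment'],s['clock'],s['q'].round(2),s['position'])
im=optics.camera('wrist');cv2.imwrite('pics/h_w.png',im[:,:,::-1])
im=optics.camera('scene');cv2.imwrite('pics/h_s.png',cv2.resize(im[130:280,150:350,::-1],None,fx=4,fy=4,interpolation=cv2.INTER_CUBIC))
E
```

```text
0.0588908540880119 [-0.1 -0.1 -1. ] [ 0.01933191 -0.02333001  0.00915268] 21.8667 [ 0.36  0.62 -1.04  2.28  0.86  0.71  0.09] [0.42693893 0.09979693 0.12470849]
```

View pics/h_s.png

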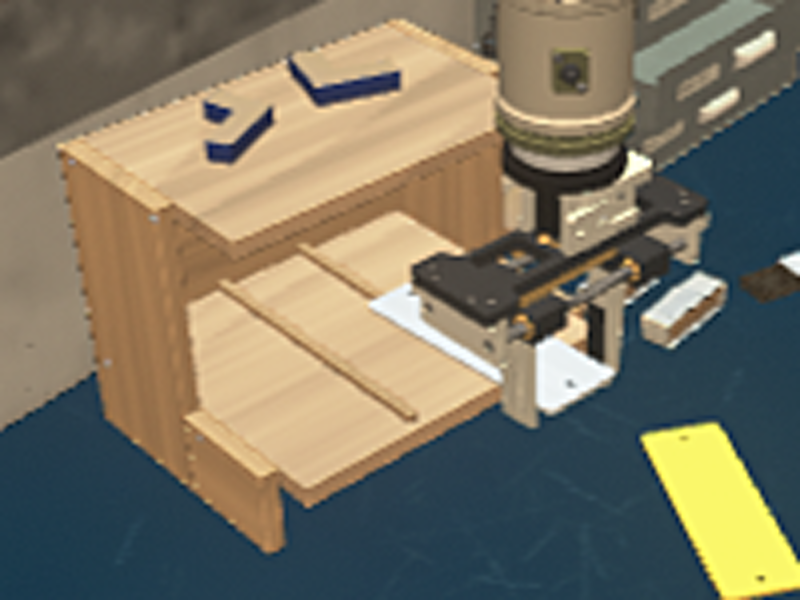

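View pics/h_w.png

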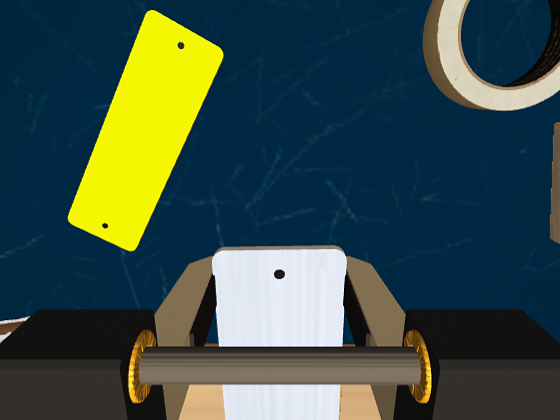

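```bash
python3 - <<'E'
from h import *
for d,y in [(.063,.0275),(-.115,.0275),(-.115,-.0325),(-.1027,-.0026)]:
    for z in (.142,.13):
        u=proj('scene',P(d,y,z))[0]; print(d,y,z,((u-[150,130]+.5)*4-.5).round(0))
E
```

```text
0.063 0.0275 0.142 [369. 296.]
0.063 0.0275 0.13 [369. 310.]
-0.115 0.0275 0.142 [548. 411.]
-0.115 0.0275 0.13 [548. 426.]
-0.115 -0.0325 0.142 [616. 372.]
-0.115 -0.0325 0.13 [615. 387.]
-0.1027 -0.0026 0.142 [569. 383.]
-0.1027 -0.0026 0.13 [569. 398.]
```

```bash
python3 - <<'E'
from h import *
a=np.radians(-1.);Xb=np.array([np.cos(a),np.sin(a),0]);Yb=np.array([-np.sin(a),np.cos(a),0])
r=np.array([.536,-.178,0]); t=r-Xb*.0698; R=RT(1.4,Xb,Yb)
ctrl.servo_line(np.array([.435,-.04,.13]),0.1,orientation=R)
s=ctrl.state(); print(s['clock'],s['q'].round(2))
ctrl.servo_line(t+Z*.11,0.12)
ctrl.servo_line(t+Z*.045,0.1)
s=ctrl.state(); print(s['finger_gap'],s['ft_force'].round(1),s['clock'],s['q'].round(2),s['position'],t)
for n in('wrist','scene','top'):
    im=optics.camera(n)[:,:,::-1]
    if n=='scene': im=cv2.resize(im[150:260,230:380],None,fx=5,fy=5,interpolation=cv2.INTER_CUBIC)
    if n=='top': im=cv2.resize(im[120:280,250:450],None,fx=4,fy=3.75,interpolation=cv2.INTER_CUBIC)
    cv2.imwrite(f'pics/i_{n}.png',im)
E
```

```text
23.5167 [ 0.72  0.62 -1.1   2.3   0.91  0.73  0.51]
0.05889052823468097 [ 0.6 -0.3 -1.6] 25.65 [ 0.88  0.8  -0.95  2.23  1.13  0.7   0.66] [ 0.46645315 -0.17651393  0.04531632] [ 0.46621063 -0.17678182  0.        ]
```

View pics/i_scene.png

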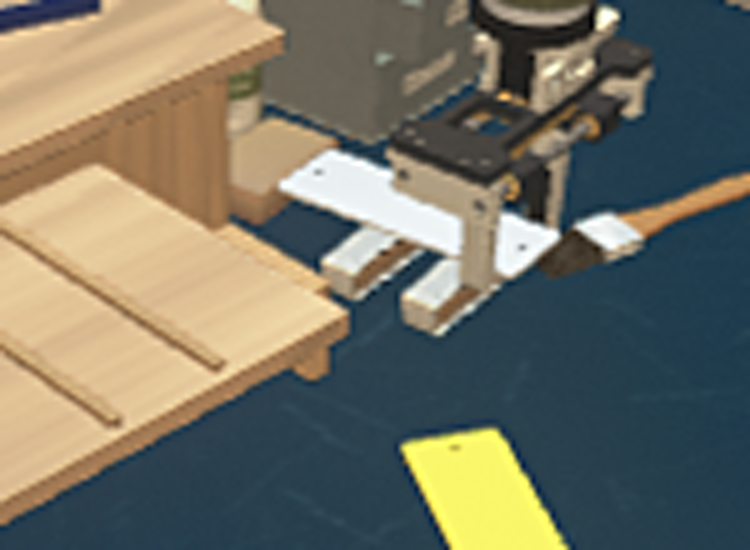

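View pics/i_wrist.png

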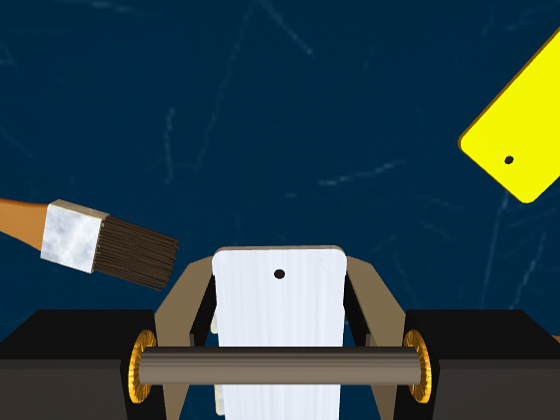

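View pics/i_top.png

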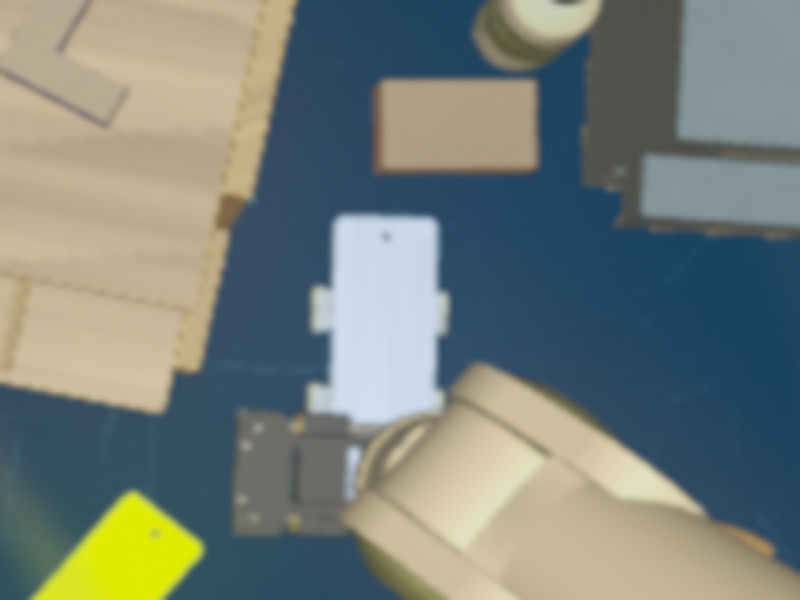

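```bash
python3 - <<'E'
from h import *
s=ctrl.state(); print(s['position'])
for uv in [(180,240),(166,290),(100,212)]:
    for z in (0,.02): print(uv,z,wonz(s,uv,z).round(4))
im=cv2.imread('pics/a_top.png');cv2.imwrite('pics/j.png',cv2.resize(im[190:280,310:450],None,fx=5,fy=5,interpolation=cv2.INTER_CUBIC))
E
```

```text
[ 0.46650004 -0.17689618  0.04555732]
(180, 240) 0 [ 0.4678 -0.2402  0.    ]
(180, 240) 0.02 [ 0.4593 -0.2341  0.02  ]
(166, 290) 0 [ 0.503  -0.2531  0.    ]
(166, 290) 0.02 [ 0.4912 -0.2458  0.02  ]
(100, 212) 0 [ 0.4486 -0.2867  0.    ]
(100, 212) 0.02 [ 0.4419 -0.2761  0.02  ]
```

View pics/j.png

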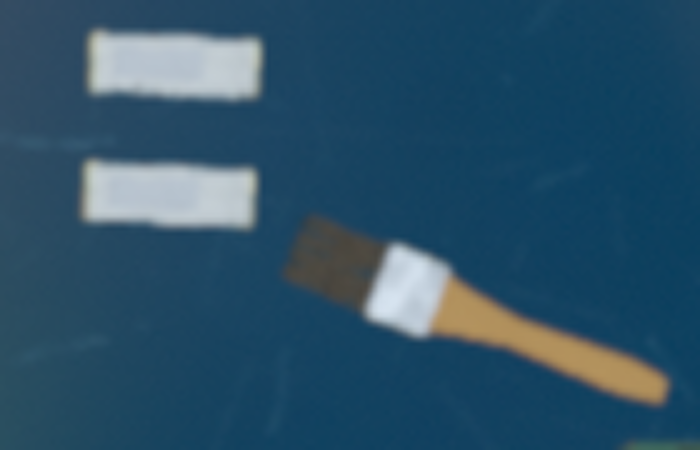

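```bash
python3 - <<'E'
from h import *
a=np.radians(-1.);Xb=np.array([np.cos(a),np.sin(a),0]);Yb=np.array([-np.sin(a),np.cos(a),0])
r=np.array([.536,-.178,0]); t=r-Xb*.0698
f0=ctrl.state()['ft_force']
ctrl.servo_line(t+Z*.019,0.06)
z=.019
while True:
    s=ctrl.state(); f=s['ft_force']-f0; print(round(z,4),s['position'].round(4),f.round(1))
    if f[2]>2.0 or z<=.0122: break
    z-=.001; ctrl.servo_line(t+Z*z,0.02)
im=optics.camera('scene')[:,:,::-1];cv2.imwrite('pics/k_s.png',cv2.resize(im[150:260,230:380],None,fx=5,fy=5,interpolation=cv2.INTER_CUBIC))
print(s['clock'])
E
```

```text
0.019 [ 0.4662 -0.1766  0.019 ] [-0.  -0.2 -0.7]
0.018 [ 0.4663 -0.1769  0.0182] [-0.8 -1.2 -1. ]
0.017 [ 0.4662 -0.1768  0.017 ] [-0.2 -1.9 -0.2]
0.016 [ 0.4662 -0.1768  0.0159] [-0.8 -1.4  0.3]
0.015 [ 0.4662 -0.1768  0.0149] [-0.4 -2.5 -0.6]
0.014 [ 0.4662 -0.1768  0.0139] [-0.1 -0.3  0.5]
0.013 [ 0.4662 -0.1768  0.013 ] [-0.8 -1.3 -0.7]
0.012 [ 0.4663 -0.1768  0.0121] [-0.1 -1.3  2.2]
28.1333
```

View pics/k_s.png

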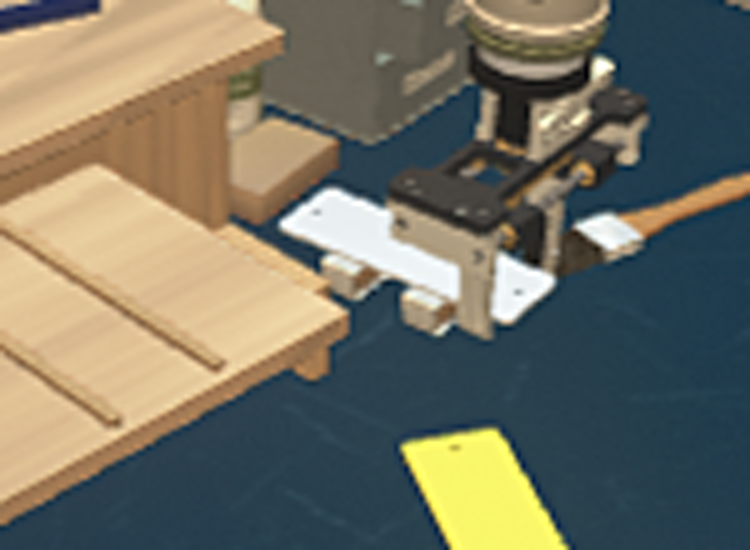

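Contact registered at z=0.012, as predicted, and the plate rests on both blocks. I'll release it, lift off and check.

```bash
python3 - <<'E'
from h import *
ctrl.command_gripper(0.074,f_grip=20)
s=ctrl.state(); p=s['position'].copy();print(s['finger_gap'],s['ft_force'].round(1))
ctrl.servo_line(p+Z*.08,0.06)
ctrl.servo_line(p+Z*.2-np.array([.0,0,0]),0.12)
ctrl.movep(np.array([.27,-.50,.33]),RT(0,np.array([1,0,0]),np.array([0,1.,0])))
s=ctrl.state(); print(s['clock'],s['q'].round(2))
for n in('scene','top'):
    im=optics.camera(n)[:,:,::-1]; cv2.imwrite(f'pics/l_{n}0.png',im)
    if n=='scene': im=cv2.resize(im[150:260,230:380],None,fx=5,fy=5,interpolation=cv2.INTER_CUBIC)
    if n=='top': im=cv2.resize(im[120:280,250:450],None,fx=4,fy=3.75,interpolation=cv2.INTER_CUBIC)
    cv2.imwrite(f'pics/l_{n}.png',im)
E
```

```text
0.07415467020681626 [-0.2 -0.   0.4]
32.7917 [ 1.78  0.55 -1.24  1.78  0.55  1.22  1.96]
```

View pics/l_scene.png

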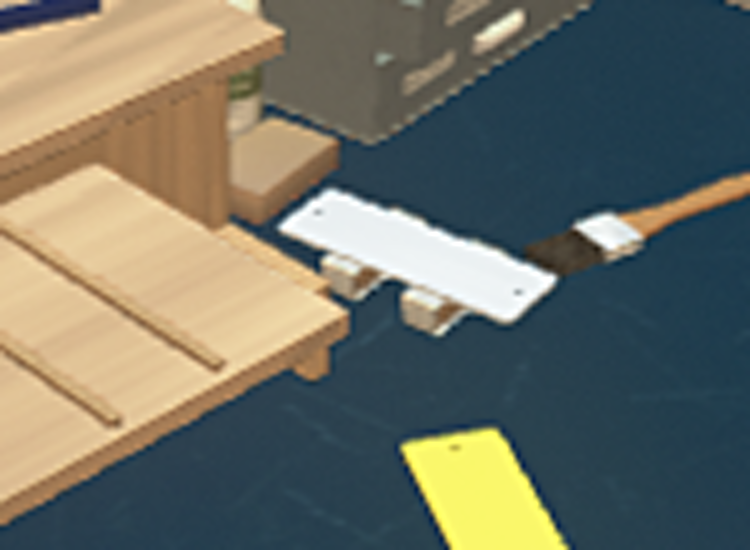

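View pics/l_top.png

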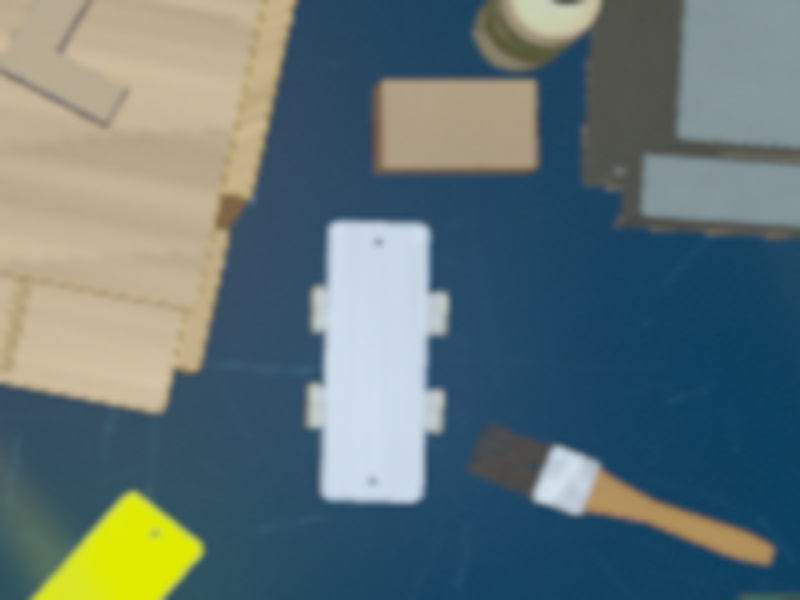

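```bash
python3 - <<'E'
from h import *
A=cv2.imread('pics/a_top.png').astype(int);B=cv2.imread('pics/l_top0.png').astype(int)
d=np.abs(A-B).max(2)>25
for n,(l,t,w,h) in dict(tape=(130,270,52,50),sand=(338,140,50,30),glue=(365,105,40,36),brush=(365,230,80,45)).items(): print(n,d[t:t+h,l:l+w].sum())
ctrl.job_done(); print(ctrl.state()['clock'])
E
```

```text
tape 0
sand 0
glue 0
brush 0
the job is handed in; nothing more can be done
the job is handed in; nothing more can be done
```

The plate is lying flat and about centred across the two taped blocks, at right angles to them, and I've handed the job in. It took about 33 of the 58 s.

- **Slide:** I pressed the plate with closed fingers, tilted 35° and pushing with about 14 N, and slid it about 8 cm. It then stuck out level about 47 mm over the shelf edge by the wrist camera.
- **Move and placing:** I gripped it across its width about 20 mm from that end, drew it out of the rack and lowered it until I felt light contact (about 2 N). Its far end sagged about 1.5° in the grip, so I tilted the tool by the same amount before laying it down.
- **Last checks:** In the final top view the plate's centre is within about 1 mm of the blocks' midpoint in both directions. The blocks match their starting positions. Comparing pictures from before and after shows no change at the tape roll, sanding block, glue bottle or the nearby brush.
- **Disagreement:** The scene camera put the rack and blocks about 2 to 4 mm off from the top and wrist views. I went by those two, and the final top view bore that out.

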